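# Rack the boring bars, lock the keeper and sleeve the gauge

### The arm

A 6-joint arm with a two-finger parallel gripper is mounted at the origin on the work surface. World frame = base frame: x ahead of the robot, y to its left, z up, the work surface at z = 0. Lengths are in m, angles in degrees, forces in N, time in s.
With the tool pointing down it reaches from about 0.4 to 0.825 m from the base axis. Payload 7 kg.
Tool frame: the origin (TCP) lies midway between the tips of the shut fingers; the grasp point (between the pads) lies ctrl.pinch_z behind it (ctrl.pinch_z is the distance from the TCP to the grasp point, in m); z points along the fingers, y is the line along which they close (so a half turn about z gives the same grasp; the last joint's range is limited). The gripper opens to 85 mm and grips with 20 to 120 N. Pads are 22 mm wide; open, the fingers measure 114 mm over their backs; the gripper's body (76 mm by 85 mm) begins 54 mm behind the grasp point. The pads swing forward as they close: fully open they stand 13 mm farther back than shut.
Start: joints at [-53.68, 20.546, 0.682, 0, -70.136, -16.507], TCP at [0.229, -0.635, 0.231] pointing down, gripper open.
Joint ranges: [-176.03, 176.03], [-82.01, 121.73], [-58.28, 71.71], [-173.87, 95.51], [-174.79, -0.11], [-173.66, 173.66]. Speed limits (degrees/s): [136.94, 136.94, 172.46, 180, 180, 180].

### API

Orientations are given as [roll, pitch, yaw] about the fixed x, y, z axes, in that order (R = Rz(yaw) Ry(pitch) Rx(roll)).
In Python, from plant import readout, eyes, ctrl gives the robot as it stands. The module is installed in compiled form; this text tells all that it offers.
- The arm moves only by the shell command python3 -m jog 'ROWS' [FORCE]. ROWS is a JSON object of lists of equal length, an entry for each row: "fingers": the opening, from -1 (shut) to 1 (fully open); "delta_pos": the shift along the tool's x, y, z in m, a list of three; "spin": the turn about the tool's z in degrees. In form: {"fingers": [fingers, ...], "delta_pos": [[x, y, z], ...], "spin": [spin, ...]}. A call has exactly 8 rows; each row is the pose to reach, as a shift and turn from the pose commanded when the call began, along the tool's axes at that moment; what a row does not reach only later rows make up. A row lasts 1/8 s, in which the tool goes at most 62.5 mm and 10.7 degrees, less where a joint would pass 70% of its speed; a pose out of reach is approached as far as the arm can. A call with a gripper value outside its range is refused whole. The fingers move at their own pace and stop on an object; FORCE is the grip in N (left out, the last holds). Time passes only in rows, so rows that repeat a pose let the fingers close, or fill a call up. It gives the time, the measured TCP pose, the force, the opening and the grip force at its end, in the units of the state.
- readout.read_state(): the state, without advancing time (a new reading comes with each control period).
- eyes.grab_frame(name): name is "side" or "top"; returns (picture, depth): 420x560x3 uint8, blue, green, red; 420x560 float32, m along the optical axis (not along the pixel's ray), 0 where there is no reading.
- eyes.camera_params(name): a dict with "fx", "fy", "cx", "cy" (pixels), "rvec" (rotation vector, rad) and "tvec" (3), from world to camera coordinates, as OpenCV has them. Camera axes: x right, y down, z forward; pixel columns grow to the right and rows downward; lengths in m; the calibration is good to about 2 mm. A picture is of the moment at which its call begins. camera_params takes no time and is no camera call.
- ctrl.sign_off(): hands the job in; it is judged then, once.
Trained networks look in the newest picture that a camera, given by its name, has taken for a name from the list of things; names that differ only in an ending like _2 or _b are one class to them, and where a whole thing is asked for, a point or a joint stands for the part that bears it (a point fixed in the world has none). Each returns a list of dicts, best first, with "p" (0 to 1); they miss things now and then, are a little off and sometimes report something else, mostly with a low value. They report only what shows in the picture. A call takes as long as a camera call. They do not tell look-alikes from the thing itself.
- eyes.find_in(camera, thing): "extent" ([left, top, right, bottom] in pixels, round what is visible of it).
- eyes.spot_point(camera, thing): "pixel" ([column, row] in pixels: a listed point, or the origin of a listed thing).
The state is a dict: "clock": time; "joint_pos": joint angles; "qvel": joint speeds; "joint_efforts": joint torques, N m; "ee_pos": TCP position; "tcp_rot": TCP orientation; "contact_force": force on the tool from outside, world axes, zero at the start; "wrist_torque": the same for the moment, N m; "width": finger opening in m; "gripper_force": force on a finger pad.
Only numpy, scipy, OpenCV 4.12 (cv2) and the standard library are available. Lean on these libraries where they do the work, as an engineer would, in place of code of your own. Each camera call takes 0.05 s, during which the arm holds its last target. There are 200 camera calls.

### The job

Put the boring-bar set away: swing the rack's keeper right up until it rests open, lay every boring bar from the mat in a notch of its own across both rails of the rack, cutting noses pointing to the front (away from the keeper's hinge), then swing the keeper down over them and press it until it snaps fully shut. Slide the setting gauge blade first into its case, fully home until its head meets the case. Do not disturb the other things on the bench.

Things in the scene. Friction and masses are not known exactly. Their poses are not given: they have to be found in the camera images.
- rack: red rack on the bench (base 150 x 256 x 8 mm). Origin on the bench under the middle of the notches; x from the open front to the keeper's hinge, y along the rails: two saw-tooth rails 8 mm thick at x = -28 and 28 mm, each with notches at y = -75, -25, 25, 75 mm, floor 18 mm wide and 75 mm above the bench; the 45 degree teeth rise to 91 mm. Catch post 116 mm tall at x = 0, y = 137 mm.
- slot0 (a point): middle of notch 0 of the rack, at the height of its floor, midway between the two rails
- slot1 (a point): middle of notch 1 of the rack, at the height of its floor, midway between the two rails
- slot2 (a point): middle of notch 2 of the rack, at the height of its floor, midway between the two rails
- slot3 (a point): middle of notch 3 of the rack, at the height of its floor, midway between the two rails
- keeper (a joint): angle in rad of the keeper, a U of 8 mm steel bar with 75 mm arms: 0 shut (level, crossbar over x = 0 of the rack, 97 mm above the bench, 4 mm clear of the bars' tops), 1.95 open (leaning past upright, stays there). In the last 0.2 rad before shut it must be pushed past the catch's spring ball (about 5 N); it does not fall shut by itself.
- keeper_hinge (a point): middle of the keeper's hinge line, which runs along the rack's y, at x = 75 mm, 97 mm above the bench
- keeper_grip (a point): grip point on the keeper's black tab, 29 mm from the crossbar's centre line. The tab is 8 mm thick (along the rack's y), 16 mm wide, 40 mm long, at the middle of the crossbar; it points up when the keeper is shut, to the back when open. It moves on a circle of about 80 mm about the hinge.
- bar0: boring bar: square steel shank 14 x 14 x 90 mm with a round nose 10 mm thick, 25 mm long, at one end. Origin at the middle of the shank (7 mm above what it lies on); x along the bar, nose at the -x end. 0.13 kg. All alike; three or four are present, on the mat at the start. In a notch its centre is 82 mm above the bench.
- bar1: boring bar: square steel shank 14 x 14 x 90 mm with a round nose 10 mm thick, 25 mm long, at one end. Origin at the middle of the shank (7 mm above what it lies on); x along the bar, nose at the -x end. 0.13 kg. All alike; three or four are present, on the mat at the start. In a notch its centre is 82 mm above the bench.
- bar2: boring bar: square steel shank 14 x 14 x 90 mm with a round nose 10 mm thick, 25 mm long, at one end. Origin at the middle of the shank (7 mm above what it lies on); x along the bar, nose at the -x end. 0.13 kg. All alike; three or four are present, on the mat at the start. In a notch its centre is 82 mm above the bench.
- bar3: boring bar: square steel shank 14 x 14 x 90 mm with a round nose 10 mm thick, 25 mm long, at one end. Origin at the middle of the shank (7 mm above what it lies on); x along the bar, nose at the -x end. 0.13 kg. All alike; three or four are present, on the mat at the start. In a notch its centre is 82 mm above the bench.
- bar0_nose (a point): tip of the nose of bar0, 70 mm from the bar's origin
- bar1_nose (a point): tip of the nose of bar1, 70 mm from the bar's origin
- bar2_nose (a point): tip of the nose of bar2, 70 mm from the bar's origin
- bar3_nose (a point): tip of the nose of bar3, 70 mm from the bar's origin
- mat: black rubber mat 260 x 145 mm, 3 mm thick, fixed; origin at the middle of its underside
- gauge: setting gauge: dark head 40 (x) x 30 (y) x 26 mm (z), brass square on top, and a flat steel blade 24 mm wide, 12 mm thick, sticking out 80 mm from the head's +x face at mid height (7 to 19 mm), its last 10 mm stepped to 15 x 8 mm. Origin at the middle of the head's underside, on the bench at the start. 0.26 kg.
- case: grey close-fitting case fixed to the bench, 90 (x) x 37 x 26 mm, origin at the middle of its underside. Mouth at x = -45 mm (nearer the robot), sides flared; bore 27 mm wide, 5 to 21 mm above the bench. The gauge goes in along the case's +x, head sliding on the bench; fully home the head touches the mouth and the gauge's origin is at x = -65 mm.
- brush: bystander: wooden brush standing upright, 38 mm across, 102 mm tall; origin under it
- tape: bystander: tape measure 62 x 60 x 32 mm; origin under it
- dish: bystander: brass dish 70 mm across, 30 mm tall; origin under it
- oil: bystander: black oil bottle 50 mm across, 130 mm tall; origin under it
- wrench: bystander: wrench lying on the bench
Not all that is in view belongs to the job. Leave any green or pink look-alike of the gauge alone.

How it is judged (in metres and radians):
On the way, in this order (a step that is already met when the one before it is completed fails the run):
1. the keeper is swung up open (value of joint keeper above 1.55 rad), for 0.2 s.
2. every bar lies in a notch across both rails, nose to the front, the keeper still open (value of joint keeper above 1.2 rad and z of bar0 in the frame of rack between 0.078 and 0.0855 m and x of bar0 in the frame of rack between -0.016 and 0.016 m and y of bar0 in the frame of rack between -0.082 and 0.082 m and angle between the x axis of each of bar0, bar1, bar2, bar3 and the x axis of rack, either way round below 0.12 rad and x of each of bar0_nose, bar1_nose, bar2_nose, bar3_nose in the frame of rack below -0.04 m and z of bar1 in the frame of rack between 0.078 and 0.0855 m and x of bar1 in the frame of rack between -0.016 and 0.016 m and y of bar1 in the frame of rack between -0.082 and 0.082 m and z of bar2 in the frame of rack between 0.078 and 0.0855 m and x of bar2 in the frame of rack between -0.016 and 0.016 m and y of bar2 in the frame of rack between -0.082 and 0.082 m and z of bar3 in the frame of rack between 0.078 and 0.0855 m and x of bar3 in the frame of rack between -0.016 and 0.016 m and y of bar3 in the frame of rack between -0.082 and 0.082 m), for 0.2 s.
3. the keeper is snapped shut over the bars (value of joint keeper below 0.06 rad and z of bar0 in the frame of rack between 0.078 and 0.0855 m and x of bar0 in the frame of rack between -0.016 and 0.016 m and y of bar0 in the frame of rack between -0.082 and 0.082 m and angle between the x axis of each of bar0, bar1, bar2, bar3 and the x axis of rack, either way round below 0.12 rad and x of each of bar0_nose, bar1_nose, bar2_nose, bar3_nose in the frame of rack below -0.04 m and z of bar1 in the frame of rack between 0.078 and 0.0855 m and x of bar1 in the frame of rack between -0.016 and 0.016 m and y of bar1 in the frame of rack between -0.082 and 0.082 m and z of bar2 in the frame of rack between 0.078 and 0.0855 m and x of bar2 in the frame of rack between -0.016 and 0.016 m and y of bar2 in the frame of rack between -0.082 and 0.082 m and z of bar3 in the frame of rack between 0.078 and 0.0855 m and x of bar3 in the frame of rack between -0.016 and 0.016 m and y of bar3 in the frame of rack between -0.082 and 0.082 m), for 0.2 s.
At the end, for the whole second after the job is handed in: every bar present lies level in a notch across both rails (middle of its shank within 16 mm of midway between the rails), nose to the front; the keeper is snapped shut (under 0.06 rad); the gauge is in its case with its head within 5 mm of the mouth; all at rest (all of step 3 and x of gauge in the frame of case between -0.07 and -0.06 m and y of gauge in the frame of case between -0.004 and 0.004 m and angle between the x axis of gauge and the x axis of case, either way round below 0.08 rad and z of gauge in the frame of case below 0.004 m and linear speed of each of bar0, bar1, bar2, bar3, gauge below 0.02 m/s); the robot touches nothing.
It fails at once if the brush is pushed more than 30 mm from its place (distance of brush from where it was at the start of the episode above 0.03 m).
It fails at once if the tape is pushed more than 30 mm from its place (distance of tape from where it was at the start of the episode above 0.03 m).
It fails at once if the dish is pushed more than 30 mm from its place (distance of dish from where it was at the start of the episode above 0.03 m).
It fails at once if the oil is pushed more than 30 mm from its place (distance of oil from where it was at the start of the episode above 0.03 m).
It fails at once if the wrench is pushed more than 30 mm from its place (distance of wrench from where it was at the start of the episode above 0.03 m).
Of bar0, bar1, bar2, bar3 only 3 to 4 are there at a start; the rules pass over those that are not, and their reading is None.
At some moment in a run one of gauge may be knocked a few centimetres aside while the robot is not near it.
Once in a run the grip may slacken for a moment while it holds something.
It also fails if it takes over 200 s, if anything falls off the work surface, if the arm or the gripper's body presses on something with over 40 N, if the wrist force passes 120 N, or if a joint passes its speed limit or range.

## Working session

There is one attempt and no reset: what is moved stays moved. The work goes in short steps, Python scripts to look and compute and a shell command to move; the robot and the scene stay as the last step left them, time stands still between calls to the robot, and variables do not carry over. Pictures are saved under pics/ and viewed, at most 14 in all, crops included, and the job is handed in when it is done.

```bash
mkdir -p pics; cat > h.py <<'E'
import numpy as np, cv2
from plant import readout, eyes, ctrl
from scipy.spatial.transform import Rotation as Ro
def cam(n):
    p=eyes.camera_params(n); R=cv2.Rodrigues(np.array(p["rvec"],float))[0]; return p,R,np.array(p["tvec"],float).ravel()
def world(n,D):
    p,R,t=cam(n); v,u=np.mgrid[0:D.shape[0],0:D.shape[1]]
    P=np.stack([(u-p["cx"])/p["fx"]*D,(v-p["cy"])/p["fy"]*D,D],-1)
    return (P-t)@R
def atz(n,uv,z):
    p,R,t=cam(n); d=R.T@np.array([(uv[0]-p["cx"])/p["fx"],(uv[1]-p["cy"])/p["fy"],1]); c=-R.T@t
    return c+d*(z-c[2])/d[2]
def proj(n,X):
    p,R,t=cam(n); q=R@np.array(X)+t; return np.array([p["fx"]*q[0]/q[2]+p["cx"],p["fy"]*q[1]/q[2]+p["cy"]])
E
python3 - <<'E'
from h import *
s=readout.read_state(); print(s["ee_pos"],s["tcp_rot"],s["width"],ctrl.pinch_z)
for n in("top","side"):
    I,D=eyes.grab_frame(n); cv2.imwrite(f"pics/{n}0.png",I); np.save(f"{n}0.npy",D)
    p,R,t=cam(n); print(n,p["fx"],-R.T@t,R[2])
    for th in "rack keeper keeper_grip keeper_hinge slot0 slot3 bar0 bar0_nose gauge case".split():
        r=eyes.spot_point(n,th); print(th,[(round(q["p"],2),np.round(q["pixel"]).tolist()) for q in r[:6]])
E
```

```text
[ 0.22858448 -0.63458055  0.23031069] [ 1.79899935e+02 -9.24727523e-03 -1.60194944e+02] 0.08544119987046003 0.0187
top 395.3230705592847 [0.24649024 0.07466086 1.46602183] [ 1.97746743e-01 -7.08415462e-04 -9.80252888e-01]
rack [(0.56, [317.0, 215.0]), (0.35, [191.0, 178.0])]Traceback (most recent call last):
  File "<stdin>", line 7, in <module>
ValueError: it knows: bar, bar0_nose, bar1_nose, bar2_nose, bar3_nose, brush, case, dish, gauge, keeper_grip, keeper_hinge, mat, oil, rack, slot, tape, wrench
```

```bash
python3 - <<'E'
from h import *
for n in("top","side"):
    I,D=eyes.grab_frame(n); cv2.imwrite(f"pics/{n}0.png",I); np.save(f"{n}0.npy",D)
    p,R,t=cam(n); print(n,p["fx"],-R.T@t,R[2])
    for th in "rack keeper_grip keeper_hinge slot bar bar0_nose gauge case mat".split():
        r=eyes.spot_point(n,th); print(th,[(round(q["p"],2),np.round(q["pixel"]).tolist()) for q in r[:6]])
E
```

```text
top 395.3230705592847 [0.24649024 0.07466086 1.46602183] [ 1.97746743e-01 -7.08415462e-04 -9.80252888e-01]
rack [(0.84, [319.0, 217.0])]
keeper_grip [(0.54, [320.0, 207.0]), (0.31, [310.0, 211.0])]
keeper_hinge [(0.62, [317.0, 192.0])]
slot [(0.9, [295.0, 211.0]), (0.77, [339.0, 210.0]), (0.71, [313.0, 213.0]), (0.61, [326.0, 207.0]), (0.55, [192.0, 177.0])]
bar [(0.66, [387.0, 246.0]), (0.49, [380.0, 232.0]), (0.44, [382.0, 216.0]), (0.36, [224.0, 214.0])]
bar0_nose [(0.47, [403.0, 229.0])]
gauge [(0.73, [279.0, 270.0]), (0.72, [219.0, 290.0]), (0.63, [190.0, 245.0]), (0.63, [154.0, 295.0]), (0.61, [255.0, 236.0])]
case [(0.76, [224.0, 214.0]), (0.73, [287.0, 155.0])]
mat [(0.74, [384.0, 221.0]), (0.51, [339.0, 210.0])]
side 425.88922393079133 [ 0.46299297 -0.83532015  0.84997604] [ 0.03445543  0.75747838 -0.6519504 ]
rack [(0.81, [290.0, 260.0]), (0.52, [305.0, 375.0])]
keeper_grip [(0.64, [296.0, 227.0]), (0.47, [306.0, 373.0])]
keeper_hinge [(0.63, [319.0, 234.0])]
slot [(0.91, [294.0, 267.0]), (0.9, [292.0, 234.0]), (0.83, [292.0, 252.0]), (0.76, [288.0, 225.0]), (0.42, [289.0, 260.0]), (0.36, [287.0, 183.0])]
bar [(0.9, [273.0, 346.0]), (0.81, [297.0, 344.0]), (0.52, [243.0, 346.0]), (0.52, [324.0, 200.0])]
bar0_nose [(0.54, [274.0, 374.0])]
gauge [(0.67, [262.0, 211.0]), (0.6, [215.0, 228.0]), (0.46, [287.0, 226.0]), (0.45, [243.0, 348.0])]
case [(0.71, [289.0, 183.0]), (0.69, [302.0, 346.0])]
mat [(0.74, [283.0, 349.0]), (0.7, [284.0, 222.0])]
```

View pics/top0.png

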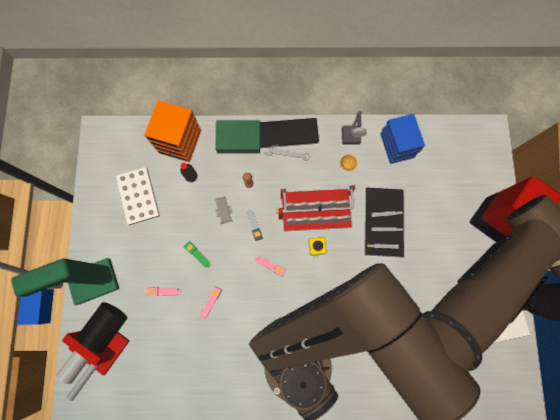

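View pics/side0.png

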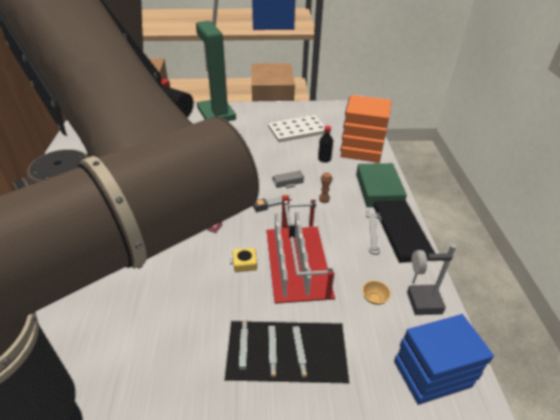

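The top view shows the rack at (317,211), with the hinge side up and the catch post at the left (279,212). The mat is at (384,222) with three bars (387,212), (385,229), (383,246). The gauge candidates are the dark one (255,226), a green one (197,254) and pink ones (270,265), (163,291), (211,302). The dark head with a brass square and steel blade at (255,226) fits the description. The case is at (224,210). I'll confirm in an enlarged crop.

```bash
cat >> h.py <<'E'
def rects(n,I,mask,z,amin=20):
    """fit rectangles in the world plane z to blobs of mask (upsampled 1)"""
    k,l,st,c=cv2.connectedComponentsWithStats(mask.astype(np.uint8)); out=[]
    for i in range(1,k):
        if st[i,4]<amin: continue
        v,u=np.nonzero(l==i); P=np.array([atz(n,(a,b),z)[:2] for a,b in zip(u,v)])
        m=P.mean(0); w,V=np.linalg.eigh(np.cov((P-m).T)); d=V[:,1]; q=(P-m)@V
        out.append((np.round([u.mean(),v.mean()],1).tolist(),int(st[i,4]),np.round(m,4).tolist(),round(float(np.degrees(np.arctan2(d[1],d[0]))),1),np.round(np.ptp(q,0)[::-1],3).tolist()))
    return out
E
python3 - <<'E'
from h import *
I=cv2.imread("pics/top0.png"); D=np.load("top0.npy"); W=world("top",D)
cv2.imwrite("pics/crop0.png",cv2.resize(I[140:290,200:420],None,fx=3.6,fy=3.6,interpolation=cv2.INTER_CUBIC))
J=I.astype(int); H=cv2.cvtColor(I,cv2.COLOR_BGR2HSV)
box=np.zeros(I.shape[:2],bool); box[185:262,362:408]=1
mat=rects("top",I,box&(J.max(2)<60),.003,50); print("mat",mat)
print("bars",rects("top",I,box&(J.min(2)>90)&(np.indices(box.shape)[1]<402)&(np.indices(box.shape)[1]>368)&(np.indices(box.shape)[0]<254)&(np.indices(box.shape)[0]>192),.015,15))
r=np.zeros_like(box); r[180:240,270:362]=1
red=r&(H[...,1]>150)&((H[...,0]<8)|(H[...,0]>172))
z=W[...,2]; print("redbase",rects("top",I,red&(z<.02)&(z>-.01),.008,30)); print("high",rects("top",I,r&(z>.1),.1,3))
for px in [(320,207),(283,190),(352,188),(279,212),(317,192),(256,235),(252,216),(224,210),(318,246),(248,180)]: print(px,np.round(W[px[1],px[0]],3))
E
```

```text
mat [([384.0, 219.9], 1952, [0.5225, -0.3335], 176.9, [0.254, 0.137])]
bars [([385.3, 213.2], 122, [0.5449, -0.3364], 94.6, [0.11, 0.016]), ([385.5, 228.6], 115, [0.4867, -0.3336], 88.9, [0.112, 0.013]), ([384.8, 245.6], 120, [0.423, -0.3275], 87.9, [0.107, 0.016])]Traceback (most recent call last):
  File "<stdin>", line 10, in <module>
  File "h.py", line 20, in rects
    v,u=np.nonzero(l==i); P=np.array([atz(n,(a,b),z)[:2] for a,b in zip(u,v)])
                                      ~~~^^^^^^^^^^^
  File "h.py", line 11, in atz
    p,R,t=cam(n); d=R.T@np.array([(uv[0]-p["cx"])/p["fx"],(uv[1]-p["cy"])/p["fy"],1]); c=-R.T@t
          ~~~^^^
  File "h.py", line 5, in cam
    p=eyes.camera_params(n); R=cv2.Rodrigues(np.array(p["rvec"],float))[0]; return p,R,np.array(p["tvec"],float).ravel()
ValueError: time passes only in moves, steps and waits
```

View pics/crop0.png

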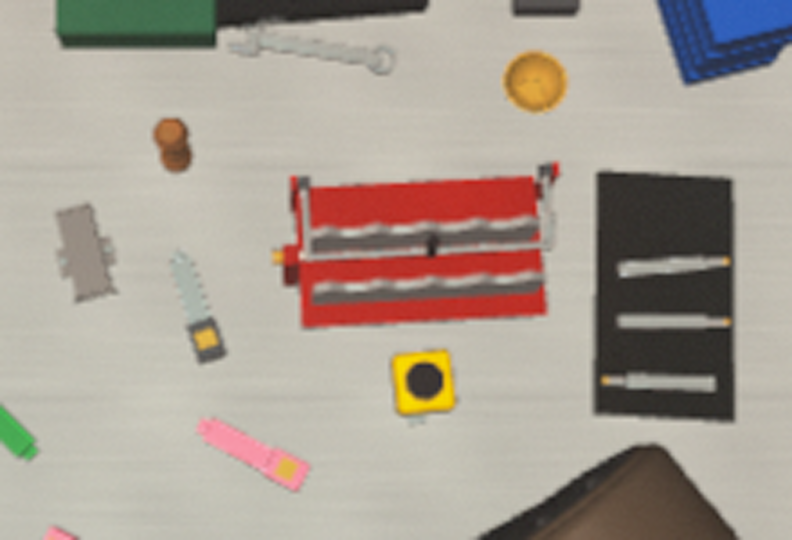

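The crop shows the dark gauge, head with brass square at (206,340) and blade pointing to (178,255); that is the real one, since the others are pink or green. The keeper is shut with its tab at (432,243). The top two bars have their noses to the right (-y), and the lowest has its nose to the left (+y).

```bash
python3 - <<'E'
import pickle
from plant import eyes
pickle.dump({n:eyes.camera_params(n) for n in("top","side")},open("cam.pkl","wb"))
s=open("h.py").read().replace("p=eyes.camera_params(n)","p=CP[n]").replace("def cam","import pickle\nCP=pickle.load(open('cam.pkl','rb'))\ndef cam",1); open("h.py","w").write(s)
E
cat > m.py <<'E'
from h import *
I=cv2.imread("pics/top0.png"); D=np.load("top0.npy"); W=world("top",D)
J=I.astype(int); H=cv2.cvtColor(I,cv2.COLOR_BGR2HSV); z=W[...,2]
r=np.zeros(I.shape[:2],bool); r[180:240,270:362]=1
red=r&(H[...,1]>150)&((H[...,0]<8)|(H[...,0]>172))
v,u=np.nonzero(red&(z<.02)&(z>-.01)); P=np.array([atz("top",q,.008)[:2] for q in zip(u,v)]).astype(np.float32)
print("redbase",cv2.minAreaRect(P))
for lo,hi in((.06,.088),(.088,.105),(.105,.2)): 
    m=r&(z>lo)&(z<hi); print(lo,m.sum(),np.round(W[m].min(0),3),np.round(W[m].max(0),3))
m=r&(z>.088); print(rects("top",I,m,.097,3))
for nm,(a,b,c,d) in dict(gauge=(205,242,244,266),case=(194,226,212,234)).items():
    q=np.zeros_like(r); q[a:b,c:d]=1
    m=q&(z>.012)&(z<.04); print(nm,m.sum(),rects("top",I,m,.02,5))
    if nm=="gauge": print("head",rects("top",I,q&(J.max(2)<110),.026,5),"brass",rects("top",I,q&(H[...,1]>120),.026,3))
for px in [(320,207),(283,190),(352,188),(279,212),(317,192),(256,235),(252,216),(224,210),(318,246),(248,180)]: print(px,np.round(W[px[1],px[0]],3))
I=cv2.imread("pics/side0.png"); D=np.load("side0.npy"); W=world("side",D); z=W[...,2]; J=I.astype(int)
q=np.zeros_like(r); q[322:378,230:346]=1
print("side bars",rects("side",I,q&(J.min(2)>90),.014,15)); 
for px in [(296,227),(272,222),(285,240),(304,240),(274,350)]: print(px,np.round(W[px[1],px[0]],3))
E
python3 m.py
```

```text
redbase ((0.5630496740341187, -0.07807578146457672), (0.14651860296726227, 0.2532958686351776), 2.859158515930176)
0.06 395 [ 0.504 -0.206  0.06 ] [0.618 0.066 0.088]
0.088 322 [ 0.506 -0.206  0.088] [0.627 0.077 0.105]
0.105 91 [ 0.526 -0.205  0.105] [0.629 0.077 0.141]
[([312.4, 204.5], 357, [0.561, -0.0563], 95.0, [0.292, 0.095]), ([332.0, 201.3], 3, [0.5721, -0.1261], 90.6, [0.007, 0.004]), ([345.3, 201.0], 7, [0.5731, -0.1734], 129.1, [0.013, 0.008]), ([290.1, 204.0], 8, [0.563, 0.023], 178.0, [0.008, 0.007]), ([304.2, 203.3], 6, [0.5652, -0.0269], 155.1, [0.008, 0.006]), ([317.2, 202.2], 4, [0.569, -0.0735], 70.7, [0.008, 0.003]), ([347.0, 216.3], 6, [0.5175, -0.1773], 102.1, [0.008, 0.008]), ([318.9, 217.6], 8, [0.5133, -0.0778], 86.2, [0.014, 0.008]), ([332.9, 217.1], 7, [0.5148, -0.1272], -138.8, [0.01, 0.008]), ([290.4, 219.2], 5, [0.508, 0.0227], 131.6, [0.01, 0.005]), ([304.8, 218.2], 4, [0.5112, -0.028], 108.7, [0.008, 0.003])]
gauge 213 [([253.8, 225.8], 212, [0.4985, 0.1561], -161.6, [0.118, 0.029])]
head [([256.0, 229.8], 8, [0.4825, 0.1473], 103.0, [0.022, 0.006]), (
[... 259 characters left out ...]
0.048 0.102]
(352, 188) [ 0.62  -0.199  0.101]
(279, 212) [0.53  0.063 0.115]
(317, 192) [ 0.63  -0.083  0.01 ]
(256, 235) [0.463 0.147 0.024]
(252, 216) [0.536 0.163 0.019]
(224, 210) [0.558 0.267 0.026]
(318, 246) [ 0.421 -0.079  0.033]
(248, 180) [0.653 0.174 0.093]
side bars [([243.2, 345.5], 343, [0.4233, -0.3254], 88.4, [0.11, 0.017]), ([328.4, 327.7], 168, [0.6152, -0.2877], 163.2, [0.163, 0.078]), ([272.3, 348.2], 364, [0.4864, -0.3339], 89.4, [0.118, 0.019]), ([299.5, 348.7], 371, [0.5453, -0.3373], 94.1, [0.118, 0.019])]
(296, 227) [0.564 0.006 0.051]
(272, 222) [0.502 0.081 0.002]
(285, 240) [ 0.534 -0.006  0.014]
(304, 240) [ 0.576 -0.081  0.088]
(274, 350) [ 0.49  -0.342  0.019]
```

```bash
cat > go.py <<'E'
import sys
from h import *
s=readout.read_state(); R=Ro.from_euler("xyz",s["tcp_rot"],degrees=True).as_matrix()
x,y,z,yaw=map(float,sys.argv[1:5]); d=R.T@(np.array([x,y,z])-s["ee_pos"])
print("now",np.round(s["ee_pos"],4),np.round(s["tcp_rot"],1),"w",round(s["width"],4),"delta mm",np.round(d*1e3,1),"spin",round(-((yaw-s["tcp_rot"][2]+180)%360-180),1),"J",np.round(s["joint_pos"],0),"t",round(s["clock"],1))
E
python3 go.py .5424 -.0766 .2 -177.1
```

```text
now [ 0.2288 -0.635   0.2313] [ 180.     0.  -160.2] w 0.0854 delta mm [-484.3  419.1   31.3] spin 16.9 J [-54.  21.   1.  -0. -70. -17.] t 1.1
```

```bash
python3 -m jog '{"fingers":[0,0,0,0,0,0,0,0],"delta_pos":[[-45,39,0],[-90,78,0],[-135,117,0],[-180,156,0],[-225,195,0],[-270,234,0],[-315,273,0],[-360,312,0]],"spin":[2,4,6,8,10,12,14,17]}' 30 2>&1 | head -5
```

```text
clock: 2.1
ee_pos: [0.4741, -0.197, 0.2318]
tcp_rot: [-180.0, 0.1, -177.3]
contact_force: [1.2, -0.8, -0.4]
width: 0.0429
```

I typed millimetres where metres were needed. The per-row limit clipped the move, so no harm was done. I'll use metres from here.

```bash
python3 go.py .5424 -.0766 .16 -177.1
```

```text
now [ 0.4741 -0.197   0.2318] [-1.800e+02  1.000e-01 -1.773e+02] w 0.0429 delta mm [-73.9 117.   71.9] spin -0.2 J [ -1.   5. -19.   0. -65. -87.] t 2.1
```

```bash
python3 -m jog '{"fingers":[0,0,0,0,0,0,0,0],"delta_pos":[[-0.025,0.040,0],[-0.05,0.08,0],[-0.074,0.117,0],[-0.074,0.117,0.03],[-0.074,0.117,0.06],[-0.074,0.117,0.072],[-0.074,0.117,0.072],[-0.074,0.117,0.072]],"spin":[0,0,0,0,0,0,0,0]}' 30 2>&1 | head -5
python3 go.py .5424 -.0766 .1105 -177.1
python3 - <<'E'
from h import *
I,D=eyes.grab_frame("side"); W=world("side",D)
np.save("side1.npy",D); cv2.imwrite("pics/side1.png",I)
cv2.imwrite("pics/side1c.png",cv2.resize(I[160:320,200:400],None,fx=3.7,fy=3.7,interpolation=cv2.INTER_CUBIC))
print([(round(q["p"],2),q["pixel"],np.round(atz("side",q["pixel"],.126),4)) for q in eyes.spot_point("side","keeper_grip")])
print(proj("side",[.5424,-.0766,.126]))
E
```

```text
clock: 3.1
ee_pos: [0.5422, -0.0785, 0.1605]
tcp_rot: [-180.0, 0.1, -177.2]
contact_force: [0.1, -0.0, -0.2]
width: 0.0429
now [ 0.5422 -0.0785  0.1605] [-1.800e+02  1.000e-01 -1.772e+02] w 0.0429 delta mm [-0.2  1.9 50. ] spin -0.1 J [ 12.  12. -21.   0. -57. -99.] t 3.1
[(0.78, [295.9, 231.5], array([ 0.5532, -0.0887,  0.126 ])), (0.74, [273.2, 344.1], array([ 0.4854, -0.3933,  0.126 ]))]
[291.14766145 228.18445931]
```

View pics/side1c.png

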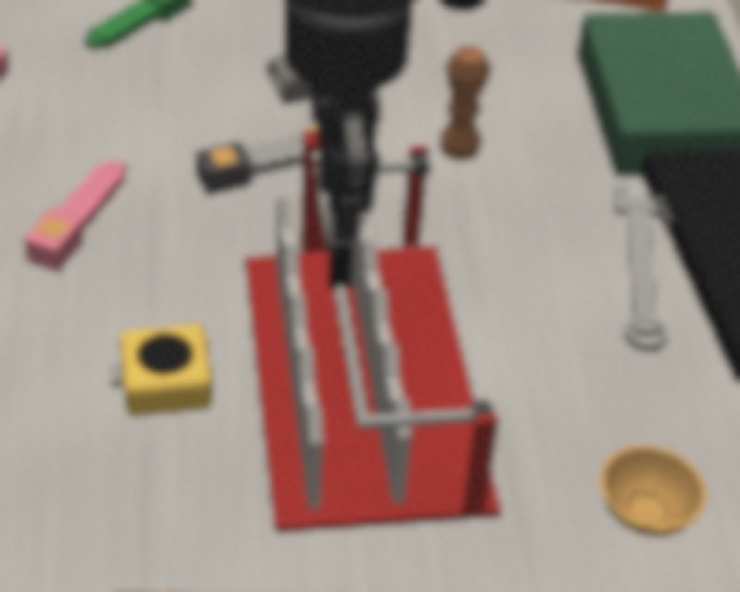

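The crop shows the fingers above the black tab at crop (341,265), with the keeper crossbar running from there to (362,420). Going down and gripping.

```bash
python3 -m jog '{"fingers":[0,0,0,-1,-1,-1,-1,-1],"delta_pos":[[0,0.001,0.025],[0,0.001,0.05],[0,0.001,0.05],[0,0.001,0.05],[0,0.001,0.05],[0,0.001,0.05],[0,0.001,0.05],[0,0.001,0.05]],"spin":[0,0,0,0,0,0,0,0]}' 25 2>&1
python3 go.py .5424 -.0766 .1105 -177.1
```

```text
clock: 4.2
ee_pos: [0.5423, -0.0788, 0.1108]
tcp_rot: [-179.9, 0.1, -177.2]
contact_force: [1.4, -8.8, 0.5]
width: 0.0073
gripper_force: 30.8
now [ 0.5423 -0.0788  0.1108] [-1.799e+02  1.000e-01 -1.772e+02] w 0.0073 delta mm [-0.2  2.2  0.3] spin -0.1 J [  12.   15.  -25.    0.  -50. -100.] t 4.2
```

```bash
python3 -m jog '{"fingers":[-1,-1,-1,-1,-1,-1,-1,-1],"delta_pos":[[-0.001,-0.002,-0.005],[-0.005,-0.002,-0.011],[-0.011,-0.002,-0.018],[-0.018,-0.002,-0.026],[-0.026,-0.002,-0.033],[-0.035,-0.002,-0.039],[-0.044,-0.002,-0.044],[-0.054,-0.002,-0.047]],"spin":[0,0,0,0,0,0,0,0]}' 2>&1
python3 -m jog '{"fingers":[-1,-1,-1,-1,-1,-1,-1,-1],"delta_pos":[[-0.010,0,-0.0025],[-0.021,0,-0.003],[-0.031,0,-0.0025],[-0.042,0,0],[-0.052,0,0.003],[-0.062,0,0.009],[-0.070,0,0.0135],[-0.074,0,0.017]],"spin":[0,0,0,0,0,0,0,0]}' 2>&1
```

```text
clock: 5.2
ee_pos: [0.5944, -0.0765, 0.1574]
tcp_rot: [180.0, -0.1, -177.2]
contact_force: [-6.5, 3.9, 1.5]
width: 0.0075
gripper_force: 28.9
clock: 6.2
ee_pos: [0.6722, -0.0726, 0.1425]
tcp_rot: [-180.0, 0.3, -177.1]
contact_force: [0.5, 3.5, 7.7]
width: 0.0071
gripper_force: 31.5
```

```bash
python3 -m jog '{"fingers":[-0.3,-0.3,-0.3,-0.3,-0.3,-0.3,-0.3,-0.3],"delta_pos":[[0,0,0],[0,0,0],[0,0,0],[0,0,-0.03],[0,0,-0.06],[0,0,-0.1],[0,0,-0.1],[0,0,-0.1]],"spin":[0,0,0,0,0,0,0,0]}' 2>&1
cat > look.py <<'E'
import sys
from h import *
k=sys.argv[1]
for n in("top","side"):
    I,D=eyes.grab_frame(n); cv2.imwrite(f"pics/{n}{k}.png",I); np.save(f"{n}{k}.npy",D)
def rail(n):
    D=np.load(f"{n}{k}.npy");W=world(n,D);x,y,z=W[...,0],W[...,1],W[...,2]
    # rotate into approx rack frame
    a=np.radians(2.9);o=np.array([.5424,-.0776])
    X=(x-o[0])*np.cos(a)+(y-o[1])*np.sin(a);Y=-(x-o[0])*np.sin(a)+(y-o[1])*np.cos(a)
    return X,Y,z
E
cat > a.py <<'E'
from look import *
for n in("top","side"):
    X,Y,z=rail(n)
    for nm,c in(("front",-.028),("back",.028)):
        m=(abs(X-c)<.012)&(abs(Y)<.12)&(z>.083)&(z<.1)
        print(n,nm,m.sum(),"x",np.round(np.median(X[m]),4),end=" ")
        for y0 in(-.1,-.05,0,.05,.1):
            q=m&(abs(Y-y0)<.014); print(round(y0*1e3),q.sum(),np.round([X[q].mean(),Y[q].mean()],4),end="; ")
        print()
    m=(X>.08)&(X<.17)&(abs(Y)<.02)&(z>.1)&(z<.19); print("keeper up",m.sum(),np.round([X[m].mean(),Y[m].mean(),z[m].mean()],3))
E
python3 a.py 2
```

```text
clock: 7.2
ee_pos: [0.6689, -0.0731, 0.2391]
tcp_rot: [180.0, -0.0, -177.2]
contact_force: [-0.1, -0.4, -1.0]
width: 0.03
gripper_force: 0.0
top front 44 x -0.0285 -100 11 [-0.0285 -0.0998]; -50 13 [-0.0287 -0.0473]; 0 16 [-0.0291  0.0003]; 50 4 [-0.0283  0.0471]; 100 0 [nan nan]; 
top back 48 x 0.027 -100 15 [ 0.0273 -0.099 ]; -50 12 [ 0.0281 -0.0486]; 0 11 [0.027  0.0013]; 50 9 [0.0277 0.0489]; 100 0 [nan nan]; 
keeper up 54 [ 0.1   -0.     0.174]
side front 100 x -0.0261 -100 25 [-0.0265 -0.1041]; -50 18 [-0.0267 -0.0551]; 0 20 [-0.0262 -0.0041]; 50 18 [-0.0259  0.0444]; 100 18 [-0.0261  0.0957]; 
side back 102 x 0.0298 -100 21 [ 0.0295 -0.1045]; -50 26 [ 0.0296 -0.0549]; 0 20 [ 0.0297 -0.0054]; 50 17 [0.0294 0.0452]; 100 18 [0.0299 0.0944]; 
keeper up 126 [ 0.106 -0.002  0.172]a.py:8: RuntimeWarning: Mean of empty slice.
  q=m&(abs(Y-y0)<.014); print(round(y0*1e3),q.sum(),np.round([X[q].mean(),Y[q].mean()],4),end="; ")
  ret = ret.dtype.type(ret / rcount)
```

The keeper rests open (crossbar found at rack x≈0.103, z≈0.172). Next, bar A on the mat, the one with its nose to -y.

```bash
python3 go.py .545 -.328 .12 -85.7
```

```text
now [ 0.6686 -0.0732  0.2382] [ 1.800e+02 -1.000e-01 -1.772e+02] w 0.0301 delta mm [ 135.7 -248.5  118.4] spin -91.5 J [ 10.  20.   1.  -0. -71. -98.] t 7.3
```

```bash
python3 -m jog '{"fingers":[0,0,0,0,0,0,0,0],"delta_pos":[[0.017,-0.031,0],[0.034,-0.062,0],[0.051,-0.093,0],[0.068,-0.124,0],[0.085,-0.155,0.02],[0.102,-0.186,0.05],[0.119,-0.217,0.08],[0.136,-0.248,0.118]],"spin":[-10.5,-21,-31.5,-42,-52.5,-63,-73.5,-84]}' 30 2>&1
python3 go.py .545 -.328 .045 -85.7
```

```text
clock: 8.3
ee_pos: [0.5449, -0.3284, 0.12]
tcp_rot: [180.0, -0.0, -92.8]
contact_force: [0.7, 0.4, 0.4]
width: 0.0429
gripper_force: 0.0
now [ 0.5449 -0.3284  0.12  ] [180.   -0.  -92.8] w 0.0429 delta mm [-0.5 -0.  75. ] spin -7.1 J [-14.  22. -13.   0. -55.  11.] t 8.3
```

```bash
python3 -m jog '{"fingers":[0,0,0,0,-1,-1,-1,-1],"delta_pos":[[0,0,0.04],[0,0,0.08],[0,0,0.113],[0,0,0.113],[0,0,0.113],[0,0,0.113],[0,0,0.113],[0,0,0.113]],"spin":[-7,-7,-7,-7,-7,-7,-7,-7]}' 60 2>&1
```

```text
clock: 9.3
ee_pos: [0.5465, -0.3277, 0.0099]
tcp_rot: [-179.9, -0.1, -86.2]
contact_force: [-0.7, 1.2, 7.4]
width: 0.012
gripper_force: 60.6
```

```bash
python3 -m jog '{"fingers":[-1,-1,-1,-1,-1,-1,-1,-1],"delta_pos":[[0,0,-0.03],[0,0,-0.07],[0,0,-0.12],[0,0,-0.16],[0,0,-0.16],[0,0,-0.16],[0,0,-0.16],[0,0,-0.16]],"spin":[0,0,0,0,10.5,21,31.5,42]}' 2>&1
python3 go.py .5470 -.1539 .13 -177.1
```

```text
clock: 10.3
ee_pos: [0.5454, -0.3273, 0.1686]
tcp_rot: [-180.0, 0.0, -128.5]
contact_force: [0.6, 0.3, -1.2]
width: 0.0116
gripper_force: 62.7
now [ 0.5454 -0.3273  0.1686] [-180.     0.  -128.5] w 0.0116 delta mm [-136.6  106.8   38.6] spin 48.6 J [-13.  19.  -9.  -0. -61. -25.] t 10.3
```

```bash
python3 -m jog '{"fingers":[-1,-1,-1,-1,-1,-1,-1,-1],"delta_pos":[[-0.034,0.027,0],[-0.068,0.054,0],[-0.102,0.08,0],[-0.1366,0.1068,0],[-0.1366,0.1068,0.02],[-0.1366,0.1068,0.0386],[-0.1366,0.1068,0.0386],[-0.1366,0.1068,0.0386]],"spin":[10,20,30,40,48.6,48.6,48.6,48.6]}' 2>&1
python3 go.py .5470 -.1539 .082 -177.1
python3 - <<'E'
from h import *
I,D=eyes.grab_frame("side"); cv2.imwrite("pics/s3.png",cv2.resize(I[170:330,210:390],None,fx=3.7,fy=3.7,interpolation=cv2.INTER_CUBIC))
E
```

```text
clock: 11.3
ee_pos: [0.5465, -0.1542, 0.1305]
tcp_rot: [-180.0, 0.0, -176.8]
contact_force: [1.0, 0.3, -0.7]
width: 0.0118
gripper_force: 62.7
now [ 0.5465 -0.1542  0.1305] [-180.     0.  -176.8] w 0.0118 delta mm [-0.5  0.3 48.5] spin 0.3 J [  4.  15. -21.   0. -54. -91.] t 11.3
```

View pics/s3.png

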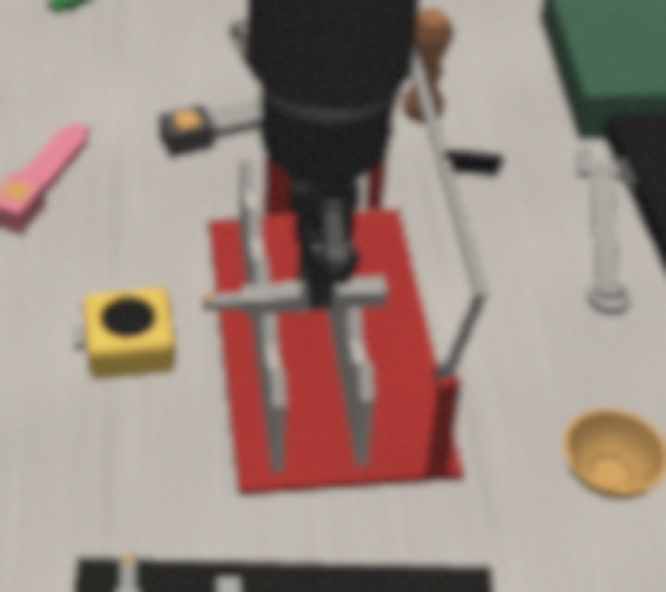

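The bar is held level with its nose to the front at crop (205,300), and the keeper stands open. Lowering it and letting go.

```bash
python3 -m jog '{"fingers":[-1,-1,-1,-1,-0.4,-0.4,-0.4,-0.4],"delta_pos":[[0,0,0.02],[0,0,0.04],[0,0,0.048],[0,0,0.048],[0,0,0.048],[0,0,0.048],[0,0,0.048],[0,0,0.048]],"spin":[0,0,0,0,0,0,0,0]}' 2>&1
python3 go.py .4865 -.325 .13 -90.8
```

```text
clock: 12.35
ee_pos: [0.5462, -0.1541, 0.0818]
tcp_rot: [-180.0, 0.0, -176.8]
contact_force: [0.5, 0.6, -0.4]
width: 0.0256
gripper_force: 0.0
now [ 0.5462 -0.1541  0.0818] [-180.     0.  -176.8] w 0.0256 delta mm [  69.2 -167.3  -48.2] spin -86.0 J [  4.  19. -24.   0. -47. -91.] t 12.3
```

```bash
python3 -m jog '{"fingers":[-0.4,-0.4,-0.4,0,0,0,0,0],"delta_pos":[[0,0,-0.04],[0,0,-0.09],[0.012,-0.028,-0.09],[0.024,-0.056,-0.09],[0.036,-0.084,-0.09],[0.048,-0.112,-0.08],[0.06,-0.14,-0.065],[0.069,-0.167,-0.048]],"spin":[0,-10,-20,-30,-40,-50,-60,-70]}' 2>&1
python3 go.py .4865 -.325 .007 -90.8
python3 - <<'E'
from h import *
I,D=eyes.grab_frame("side"); W=world("side",D); z=W[...,2]
a=np.radians(2.9); X=(W[...,0]-.5432)*np.cos(a)+(W[...,1]+.079)*np.sin(a); Y=-(W[...,0]-.5432)*np.sin(a)+(W[...,1]+.079)*np.cos(a)
m=(abs(Y+.075)<.012)&(z>.084)&(z<.1)&(abs(X)<.08); print(m.sum(),np.round([X[m].min(),X[m].max(),Y[m].mean(),z[m].mean()],4))
for s in(-1,1):
    q=m&(X*s>.01); print(np.round([Y[q].mean(),z[q].mean()],4))
E
```

```text
clock: 13.35
ee_pos: [0.4863, -0.3257, 0.1296]
tcp_rot: [-180.0, 0.0, -106.5]
contact_force: [0.6, -0.1, 0.4]
width: 0.043
gripper_force: 0.0
now [ 0.4863 -0.3257  0.1296] [-180.     0.  -106.5] w 0.043 delta mm [-7.000e-01  1.000e-01  1.226e+02] spin -15.7 J [-15.  17. -19.   0. -54.  -2.] t 13.3
118 [-0.0028  0.043  -0.0771  0.0894]
[nan nan]
[-0.0768  0.0895]<stdin>:6: RuntimeWarning: Mean of empty slice.
  ret = ret.dtype.type(ret / rcount)
```

```bash
python3 -m jog '{"fingers":[0,0,0,0,-1,-1,-1,-1],"delta_pos":[[0,0,0.02],[0,0,0.07],[0,0,0.12],[0,0,0.12],[0,0,0.12],[0,0,0.12],[0,0,0.12],[0,0,0.12]],"spin":[-8,-15.7,-15.7,-15.7,-15.7,-15.7,-15.7,-15.7]}' 60 2>&1
python3 -m jog '{"fingers":[-1,-1,-1,-1,-1,-1,-1,-1],"delta_pos":[[0,0,-0.03],[0,0,-0.07],[0,0,-0.12],[0,0,-0.16],[0,0,-0.16],[0,0,-0.16],[0,0,-0.16],[0,0,-0.16]],"spin":[0,0,0,0,10.5,21,31.5,42]}' 2>&1
python3 go.py .5445 -.1040 .13 -177.1
```

```text
clock: 14.4
ee_pos: [0.4883, -0.3252, 0.0122]
tcp_rot: [-179.8, -0.1, -91.1]
contact_force: [-0.6, 0.8, 7.8]
width: 0.0114
gripper_force: 59.2
clock: 15.4
ee_pos: [0.4866, -0.3246, 0.1708]
tcp_rot: [-179.9, 0.1, -133.5]
contact_force: [-0.6, -1.4, -1.9]
width: 0.0114
gripper_force: 58.9
now [ 0.4866 -0.3246  0.1708] [-1.799e+02  1.000e-01 -1.335e+02] w 0.0114 delta mm [-199.9  109.7   40.9] spin 43.6 J [-15.  15. -16.  -0. -59. -29.] t 15.4
```

```bash
python3 -m jog '{"fingers":[-1,-1,-1,-1,-1,-1,-1,-1],"delta_pos":[[-0.04,0.022,0],[-0.08,0.044,0],[-0.12,0.066,0],[-0.16,0.088,0],[-0.2,0.1097,0],[-0.2,0.1097,0.041],[-0.2,0.1097,0.041],[-0.2,0.1097,0.041]],"spin":[10,20,30,40,43.6,43.6,43.6,43.6]}' 2>&1
python3 go.py .5445 -.1040 .083 -177.1
```

```text
clock: 16.4
ee_pos: [0.5436, -0.1041, 0.1302]
tcp_rot: [-180.0, 0.1, -176.7]
contact_force: [1.0, -0.2, -0.4]
width: 0.0114
gripper_force: 59.0
now [ 0.5436 -0.1041  0.1302] [-1.800e+02  1.000e-01 -1.767e+02] w 0.0114 delta mm [-0.8  0.1 47.2] spin 0.4 J [  9.  14. -23.   0. -53. -96.] t 16.4
```

```bash
python3 -m jog '{"fingers":[-1,-1,-1,-1,-0.4,-0.4,-0.4,-0.4],"delta_pos":[[0,0,0.02],[0,0,0.04],[0,0,0.047],[0,0,0.047],[0,0,0.047],[0,0,0.047],[0,0,0.047],[0,0,0.047]],"spin":[0.4,0.4,0.4,0.4,0.4,0.4,0.4,0.4]}' 2>&1
python3 go.py .4232 -.3355 .13 -91.8
```

```text
clock: 17.4
ee_pos: [0.5432, -0.1037, 0.0818]
tcp_rot: [-180.0, 0.0, -177.1]
contact_force: [-0.3, -0.1, -0.3]
width: 0.0261
gripper_force: 0.0
now [ 0.5432 -0.1037  0.0818] [-180.     0.  -177.1] w 0.0261 delta mm [ 131.7 -225.4  -48.2] spin -85.3 J [  9.  17. -26.   0. -47. -97.] t 17.4
```

```bash
python3 -m jog '{"fingers":[-0.4,-0.4,-0.4,0,0,0,0,0],"delta_pos":[[0,0,-0.04],[0,0,-0.09],[0.022,-0.038,-0.09],[0.044,-0.076,-0.09],[0.066,-0.113,-0.09],[0.088,-0.15,-0.08],[0.11,-0.188,-0.065],[0.1317,-0.2254,-0.048]],"spin":[0,-10,-20,-30,-40,-50,-60,-70]}' 2>&1
python3 go.py .4232 -.3355 .0095 -91.8
```

```text
clock: 18.4
ee_pos: [0.4226, -0.3367, 0.1296]
tcp_rot: [-180.0, -0.0, -106.7]
contact_force: [1.2, 0.1, -0.7]
width: 0.0429
gripper_force: 0.0
now [ 0.4226 -0.3367  0.1296] [-180.    -0.  -106.7] w 0.0429 delta mm [-1.400e+00 -1.000e-01  1.201e+02] spin -14.9 J [-18.  13. -24.   0. -53.   1.] t 18.4
```

```bash
python3 -m jog '{"fingers":[0,0,0,0,-1,-1,-1,-1],"delta_pos":[[-0.001,0,0.02],[-0.001,0,0.07],[-0.001,0,0.12],[-0.001,0,0.12],[-0.001,0,0.12],[-0.001,0,0.12],[-0.001,0,0.12],[-0.001,0,0.12]],"spin":[-8,-15,-15,-15,-15,-15,-15,-15]}' 60 2>&1
python3 -m jog '{"fingers":[-1,-1,-1,-1,-1,-1,-1,-1],"delta_pos":[[0,0,-0.03],[0,0,-0.07],[0,0,-0.12],[0,0,-0.16],[0,0,-0.16],[0,0,-0.16],[0,0,-0.16],[0,0,-0.16]],"spin":[0,0,0,0,-10.5,-21,-31.5,-42]}' 2>&1
python3 go.py .5419 -.0540 .13 2.9
```

```text
clock: 19.4
ee_pos: [0.4249, -0.3351, 0.012]
tcp_rot: [-179.8, -0.1, -92.1]
contact_force: [-0.9, 0.3, 7.4]
width: 0.0115
gripper_force: 59.4
clock: 20.4
ee_pos: [0.4233, -0.3344, 0.1708]
tcp_rot: [-179.9, -0.1, -49.7]
contact_force: [-0.3, -0.0, -1.8]
width: 0.0114
gripper_force: 58.9
now [ 0.4233 -0.3344  0.1708] [-1.799e+02 -1.000e-01 -4.970e+01] w 0.0114 delta mm [-137.4 -271.6   41. ] spin -52.6 J [-17.  11. -21.  -0. -58.  58.] t 20.4
```

```bash
python3 -m jog '{"fingers":[-1,-1,-1,-1,-1,-1,-1,-1],"delta_pos":[[-0.024,-0.048,0],[-0.048,-0.096,0],[-0.072,-0.144,0],[-0.096,-0.19,0],[-0.12,-0.237,0],[-0.1374,-0.2716,0],[-0.1374,-0.2716,0.041],[-0.1374,-0.2716,0.041]],"spin":[-10,-20,-30,-40,-50,-52.6,-52.6,-52.6]}' 2>&1
python3 go.py .5419 -.0540 .083 2.9
```

```text
clock: 21.4
ee_pos: [0.5414, -0.0546, 0.1271]
tcp_rot: [180.0, 0.3, 2.5]
contact_force: [-1.6, -0.7, -1.2]
width: 0.0112
gripper_force: 59.0
now [ 0.5414 -0.0546  0.1271] [180.    0.3   2.5] w 0.0112 delta mm [ 0.8 -0.6 44.1] spin -0.4 J [ 15.  14. -24.  -0. -53.  78.] t 21.4
```

```bash
python3 -m jog '{"fingers":[-1,-1,-1,-1,-0.4,-0.4,-0.4,-0.4],"delta_pos":[[0,0,0.02],[0,0,0.04],[0,0,0.047],[0,0,0.047],[0,0,0.047],[0,0,0.047],[0,0,0.047],[0,0,0.047]],"spin":[-0.4,-0.4,-0.4,-0.4,-0.4,-0.4,-0.4,-0.4]}' 2>&1
python3 -m jog '{"fingers":[-0.4,-0.4,-0.4,-0.4,-0.4,-0.4,-0.4,-0.4],"delta_pos":[[0,0,-0.04],[0,0,-0.09],[0,0,-0.14],[0,0,-0.17],[-0.04,0.03,-0.17],[-0.08,0.08,-0.17],[-0.12,0.14,-0.17],[-0.16,0.2,-0.17]],"spin":[0,0,0,0,0,0,0,0]}' 2>&1
cat > chk.py <<'E'
import sys
from h import *
k=sys.argv[1]
for n in("top","side"):
    I,D=eyes.grab_frame(n); cv2.imwrite(f"pics/{n}{k}.png",I); np.save(f"{n}{k}.npy",D); W=world(n,D); z=W[...,2]
    a=np.radians(2.9); X=(W[...,0]-.5432)*np.cos(a)+(W[...,1]+.079)*np.sin(a); Y=-(W[...,0]-.5432)*np.sin(a)+(W[...,1]+.079)*np.cos(a)
    for y0 in(-.075,-.025,.025,.075):
        m=(abs(Y-y0)<.012)&(z>.078)&(z<.1)&(abs(X)<.09); g=m&(abs(X)<.02)
        if g.sum()<8: print(n,y0,"empty",m.sum(),g.sum());continue
        f,b=m&(X<-.032),m&(X>.032)
        print(n,y0,"X",np.round([X[m].min(),X[m].max()],3),"z",np.round(np.median(z[g]),4),"Y front/mid/back",np.round([Y[f].mean(),Y[g].mean(),Y[b].mean()],4))
    m=(X>.08)&(X<.17)&(abs(Y)<.1)&(z>.13)&(z<.19); print(n,"keeper up",m.sum(),np.round([X[m].mean(),z[m].mean()],3))
I=cv2.imread(f"pics/side{k}.png");cv2.imwrite(f"pics/s{k}c.png",cv2.resize(I[160:320,200:380],None,fx=3.7,fy=3.7,interpolation=cv2.INTER_CUBIC))
E
python3 chk.py 4
```

```text
clock: 22.4
ee_pos: [0.5436, -0.0549, 0.0818]
tcp_rot: [180.0, -0.0, 2.9]
contact_force: [0.2, -0.0, 0.4]
width: 0.0256
gripper_force: 0.0
clock: 23.4
ee_pos: [0.4033, -0.2461, 0.2521]
tcp_rot: [180.0, -0.0, 3.0]
contact_force: [1.6, -0.5, 0.3]
width: 0.0258
gripper_force: 0.0
top -0.075 empty 0 0
top -0.025 empty 0 0
top 0.025 empty 0 0
top 0.075 empty 9 0
top keeper up 165 [0.092 0.174]
side -0.075 X [-0.072  0.043] z 0.089 Y front/mid/back [-0.0777 -0.0779 -0.0779]
side -0.025 X [-0.07   0.042] z 0.0893 Y front/mid/back [-0.0278 -0.028  -0.0276]
side 0.025 X [-0.072  0.042] z 0.0891 Y front/mid/back [0.021  0.0208 0.0212]
side 0.075 empty 9 0
side keeper up 284 [0.097 0.174]
```

View pics/s4c.png

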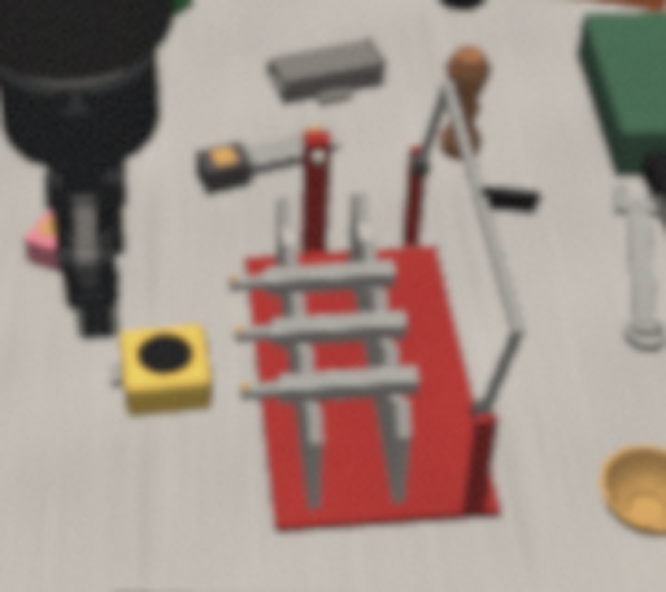

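All three bars lie level in notches with noses to the front at crop (235,283), (238,333), (245,390). The keeper is still open. Now I'll fetch its tab again.

```bash
python3 go.py .6722 -.0736 .245 2.9
```

```text
now [ 0.4013 -0.2483  0.2518] [180.    0.    2.6] w 0.0258 delta mm [ 278.6 -162.1    6.6] spin -0.3 J [ -8.   0. -22.   0. -68. 100.] t 23.5
```

```bash
python3 -m jog '{"fingers":[-0.3,-0.3,-0.3,-0.3,-0.3,-0.3,-0.3,-0.3],"delta_pos":[[0.04,-0.023,0],[0.08,-0.046,0],[0.12,-0.07,0],[0.16,-0.093,0],[0.2,-0.116,0],[0.24,-0.14,0],[0.2786,-0.162,0.0066],[0.2786,-0.162,0.0066]],"spin":[0,0,0,0,0,0,0,0]}' 2>&1
python3 go.py .6722 -.0736 .1425 2.9
```

```text
clock: 24.5
ee_pos: [0.676, -0.0666, 0.2425]
tcp_rot: [180.0, 0.2, 3.0]
contact_force: [-1.4, 0.4, -0.1]
width: 0.0299
gripper_force: 0.0
now [ 0.676  -0.0666  0.2425] [180.    0.2   3. ] w 0.0299 delta mm [ -3.9   6.7 100.1] spin 0.1 J [ 11.  21.   2.  -0. -72.  82.] t 24.5
```

```bash
python3 -m jog '{"fingers":[-0.3,-0.3,-0.3,-0.3,-0.3,-0.3,-0.3,-0.3],"delta_pos":[[-0.002,0.006,0],[-0.002,0.006,0],[-0.002,0.006,0],[-0.002,0.006,0.03],[-0.002,0.006,0.06],[-0.002,0.006,0.06],[-0.002,0.006,0.06],[-0.002,0.006,0.06]],"spin":[0,0,0,0,0,0,0,0]}' 2>&1
python3 go.py .6722 -.0736 .1425 2.9
```

```text
clock: 25.5
ee_pos: [0.6736, -0.0751, 0.1869]
tcp_rot: [180.0, -0.2, 2.9]
contact_force: [-0.5, 0.2, -0.0]
width: 0.0301
gripper_force: 0.0
now [ 0.6736 -0.0751  0.1869] [180.   -0.2   2.9] w 0.0301 delta mm [-1.5 -1.6 44.4] spin 0.0 J [ 10.  22.  -3.   0. -65.  83.] t 25.5
```

```bash
python3 -m jog '{"fingers":[-0.3,-0.3,-0.3,-1,-1,-1,-1,-1],"delta_pos":[[-0.001,-0.001,0.02],[-0.001,-0.001,0.044],[-0.001,-0.001,0.044],[-0.001,-0.001,0.044],[-0.001,-0.001,0.044],[-0.001,-0.001,0.044],[-0.001,-0.001,0.044],[-0.001,-0.001,0.044]],"spin":[0,0,0,0,0,0,0,0]}' 30 2>&1
python3 go.py .5423 -.0795 .1108 2.9
```

```text
clock: 26.5
ee_pos: [0.6728, -0.0727, 0.1426]
tcp_rot: [-179.9, -0.2, 2.9]
contact_force: [0.5, 4.7, 0.4]
width: 0.0073
gripper_force: 33.0
now [ 0.6728 -0.0727  0.1426] [-179.9   -0.2    2.9] w 0.0073 delta mm [-130.8    0.2   31.5] spin 0.0 J [ 10.  24.  -6.  -0. -60.  83.] t 26.5
```

```bash
python3 -m jog '{"fingers":[-1,-1,-1,-1,-1,-1,-1,-1],"delta_pos":[[-0.0132,0.001,-0.0094],[-0.0266,0.001,-0.0157],[-0.0409,0.001,-0.0195],[-0.0557,0.001,-0.0208],[-0.0777,0.001,-0.0179],[-0.0982,0.001,-0.0094],[-0.1104,0.001,-0.0009],[-0.1159,0.001,0.0041]],"spin":[0,0,0,0,0,0,0,0]}' 30 2>&1
python3 go.py .5423 -.0795 .1108 2.9
```

```text
clock: 27.5
ee_pos: [0.5586, -0.0785, 0.1391]
tcp_rot: [-179.8, -0.4, 3.0]
contact_force: [2.8, 13.1, 1.5]
width: 0.0073
gripper_force: 30.7
now [ 0.5586 -0.0785  0.1391] [-179.8   -0.4    3. ] w 0.0073 delta mm [-16.6   0.3  28.2] spin 0.1 J [ 12.  14. -21.  -0. -54.  81.] t 27.5
```

```bash
python3 -m jog '{"fingers":[-1,-1,-1,-1,-1,-1,-1,-1],"delta_pos":[[-0.007,-0.002,0.0088],[-0.0135,-0.003,0.0177],[-0.017,-0.003,0.025],[-0.0195,-0.003,0.031],[-0.020,-0.003,0.034],[-0.020,-0.003,0.036],[-0.020,-0.003,0.036],[-0.020,-0.003,0.036]],"spin":[0,0,0,0,0,0,0,0]}' 60 2>&1
python3 go.py .5423 -.0795 .1108 2.9
python3 chk.py 5
```

```text
clock: 28.5
ee_pos: [0.5408, -0.0792, 0.1123]
tcp_rot: [179.9, -0.8, 3.1]
contact_force: [-25.7, 7.5, 74.5]
width: 0.0066
gripper_force: 75.9
now [ 0.5408 -0.0792  0.1123] [179.9  -0.8   3.1] w 0.0066 delta mm [1.4 0.4 1.6] spin 0.2 J [ 12.  14. -25.   0. -49.  81.] t 28.5
top -0.075 X [-0.073  0.025] z 0.0894 Y front/mid/back [-0.0742 -0.0735     nan]
top -0.025 X [-0.074 -0.012] z 0.086 Y front/mid/back [-0.0234 -0.0237     nan]
top 0.025 X [-0.075 -0.004] z 0.0895 Y front/mid/back [0.0254 0.0269    nan]
top 0.075 empty 9 4
top keeper up 0 [nan nan]
side -0.075 X [-0.072  0.043] z 0.0895 Y front/mid/back [-0.0777 -0.0775 -0.0785]
side -0.025 X [-0.07   0.043] z 0.0892 Y front/mid/back [-0.0276 -0.0278 -0.0277]
side 0.025 X [-0.072  0.043] z 0.0887 Y front/mid/back [0.0211 0.0202 0.0205]
side 0.075 empty 4 0
side keeper up 0 [nan nan]chk.py:11: RuntimeWarning: Mean of empty slice.
  print(n,y0,"X",np.round([X[m].min(),X[m].max()],3),"z",np.round(np.median(z[g]),4),"Y front/mid/back",np.round([Y[f].mean(),Y[g].mean(),Y[b].mean()],4))
  ret = ret.dtype.type(ret / rcount)
chk.py:12: RuntimeWarning: Mean of empty slice.
  m=(X>.08)&(X<.17)&(abs(Y)<.1)&(z>.13)&(z<.19); print(n,"keeper up",m.sum(),np.round([X[m].mean(),z[m].mean()],3))
```

View pics/s5c.png

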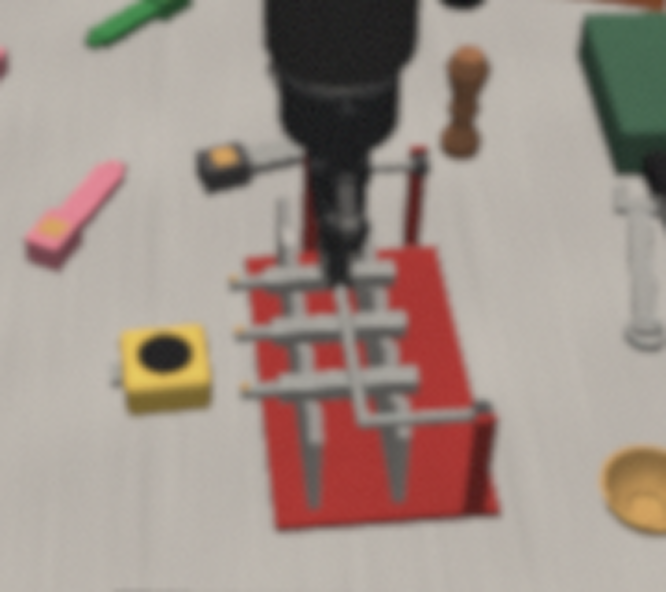

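The keeper is level over the bars at crop (360,415), hard against its stop at 74 N. I'll ease off and let go without lifting it.

```bash
python3 -m jog '{"fingers":[-0.4,-0.4,-0.4,-0.4,-0.4,-0.4,-0.4,-0.4],"delta_pos":[[0.001,-0.001,-0.003],[0.001,-0.001,-0.004],[0.001,-0.001,-0.004],[0.001,-0.001,-0.004],[0.001,-0.001,-0.03],[0.001,-0.001,-0.07],[0.001,-0.001,-0.11],[0.001,-0.001,-0.13]],"spin":[0,0,0,0,0,0,0,0]}' 30 2>&1
python3 go.py .46 .14 .20 17 
```

```text
clock: 29.6
ee_pos: [0.5376, -0.078, 0.2328]
tcp_rot: [180.0, -0.1, 2.9]
contact_force: [-0.1, 0.3, -0.0]
width: 0.0262
gripper_force: 0.0
now [ 0.5376 -0.078   0.2328] [ 1.8e+02 -1.0e-01  2.9e+00] w 0.0262 delta mm [ -66.5 -221.7   32.6] spin -14.1 J [ 12.   8. -16.   0. -66.  80.] t 29.6
```

```bash
python3 -m jog '{"fingers":[-0.4,-0.4,-0.4,-0.4,-0.4,-0.4,-0.4,-0.4],"delta_pos":[[0,0.04,-0.01],[0,0.08,-0.02],[0,0.13,-0.02],[0,0.18,-0.02],[0,0.23,-0.02],[0,0.28,-0.02],[0,0.28,-0.02],[0,0.28,-0.02]],"spin":[0,0,0,0,0,0,0,0]}' 2>&1 | head -2
cat > fit.py <<'E'
import sys
from h import *
k=sys.argv[1]
def boxat(n,I,D,z0,px,zr,col=None):
    W=world(n,D); z=W[...,2]; m=(z>zr[0])&(z<zr[1])&(np.hypot(W[...,0]-px[0],W[...,1]-px[1])<.09)
    if col is not None: m&=col(I)
    return m,W
for n in("top","side"):
    I,D=eyes.grab_frame(n); cv2.imwrite(f"pics/{n}{k}.png",I); np.save(f"{n}{k}.npy",D); J=I.astype(int)
    W=world(n,D); z=W[...,2]
    # case: grey top at .026
    d=np.hypot(W[...,0]-.557,W[...,1]-.270)
    m=(z>.020)&(z<.033)&(d<.06); P=W[m][:,:2].astype(np.float32); print(n,"case",m.sum(),cv2.minAreaRect(P),P.mean(0))
    d=np.hypot(W[...,0]-.495,W[...,1]-.155); S=np.ptp(J,axis=2)
    m=(z>.012)&(z<.034)&(d<.09)&(W[...,1]>.10)&(W[...,1]<.21); P=W[m][:,:2].astype(np.float32); print(n,"gauge",m.sum(),cv2.minAreaRect(P))
    mu=P.mean(0); w,V=np.linalg.eigh(np.cov((P-mu).T)); print("  axis",np.degrees(np.arctan2(V[1,1],V[0,1])),mu)
    m&=(S>60)&(W[...,2]>.02); print("  brass",m.sum(),W[m].mean(0))
    m=(abs(W[...,0]-.5432)<.012)&(abs(W[...,1]+.03)<.2)&(z>.093)&(z<.108); print(n,"crossbar z",m.sum(),np.round(np.median(W[m],0),4),np.round(W[m][:,1].min(),3),np.round(W[m][:,1].max(),3))
    m=(abs(W[...,0]-.5432)<.02)&(abs(W[...,1]+.079)<.02)&(z>.115)&(z<.16); print(n,"tab",m.sum(),np.round(W[m].mean(0),4),z[m].max() if m.any() else 0)
I=cv2.imread(f"pics/side{k}.png");J=cv2.imread(f"pics/top{k}.png")
a=cv2.resize(I[165:255,230:330],(400,360),interpolation=cv2.INTER_CUBIC);b=cv2.resize(J[180:270,200:300],(400,360),interpolation=cv2.INTER_CUBIC)
cv2.imwrite(f"pics/g{k}.png",np.hstack([a,b]))
E
python3 fit.py 6
```

```text
clock: 30.6
ee_pos: [0.5507, -0.3578, 0.2499]
top case 249 ((0.5598984956741333, 0.27504709362983704), (0.09407905489206314, 0.03965642675757408), 15.725359916687012) [0.5595333 0.2736373]
top gauge 212 ((0.5044202208518982, 0.1578930914402008), (0.12024523317813873, 0.029124761000275612), 18.3399658203125)
  axis -161.592228161515 [0.49881744 0.15606707]
  brass 29 [0.46791747 0.14399631 0.02806442]
top crossbar z 142 [ 0.5404 -0.0469  0.1003] -0.164 0.049
top tab 16 [ 0.5415 -0.0763  0.1326] 0.1418129277911454
side case 120 ((0.5391805171966553, 0.2659450173377991), (0.04777699336409569, 0.04530852660536766), 11.795933723449707) [0.5370305  0.26339114]
side gauge 249 ((0.49289470911026, 0.15024274587631226), (0.09239085763692856, 0.033753205090761185), 15.068614959716797)
  axis -159.05285363576897 [0.48694262 0.14646643]
  brass 29 [0.46808813 0.14314402 0.02810937]
side crossbar z 206 [ 0.5449 -0.1149  0.1015] -0.203 0.053
side tab 26 [ 0.539  -0.0816  0.1286] 0.13942838496795945
```

View pics/g6.png

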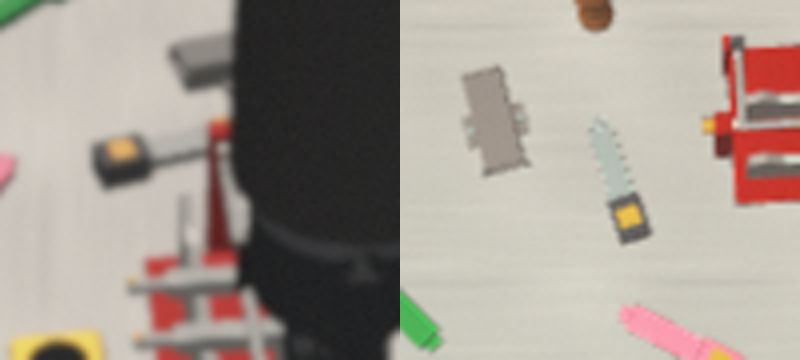

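The crops show the gauge lying undisturbed and the case at top-crop (497,120), still free. The keeper reads shut: crossbar top at 0.101, tab top at 0.141. Next is the gauge.

```bash
python3 go.py .4672 .1445 .25 18.4
```

```text
now [ 0.5512 -0.3569  0.2507] [-180.    0.    3.] w 0.0255 delta mm [ -58.  -505.     0.9] spin -15.4 J [-16.  18.  -0.  -0. -72. 109.] t 30.7
```

```bash
python3 -m jog '{"fingers":[0.4,0.4,0.4,0.4,0.4,0.4,0.4,0.4],"delta_pos":[[-0.007,-0.06,0],[-0.014,-0.12,0],[-0.021,-0.18,0],[-0.028,-0.24,0],[-0.035,-0.3,0],[-0.042,-0.36,0],[-0.05,-0.42,0],[-0.054,-0.46,0]],"spin":[-2,-4,-6,-8,-10,-12,-14,-15.4]}' 2>&1
python3 go.py .4672 .1445 .10 18.4
```

```text
clock: 31.7
ee_pos: [0.4726, 0.1021, 0.2517]
tcp_rot: [-180.0, -0.1, 18.6]
contact_force: [0.6, 0.2, -0.3]
width: 0.06
gripper_force: 0.0
now [0.4726 0.1021 0.2517] [-1.80e+02 -1.00e-01  1.86e+01] w 0.06 delta mm [  8.2 -41.8 151.8] spin 0.2 J [ 36.   1. -21.  -0. -68.  73.] t 31.7
```

```bash
python3 -m jog '{"fingers":[0.4,0.4,0.4,0.4,0.4,0.4,0.4,0.4],"delta_pos":[[0.004,-0.02,0.03],[0.008,-0.0418,0.06],[0.008,-0.0418,0.11],[0.008,-0.0418,0.1518],[0.008,-0.0418,0.17],[0.008,-0.0418,0.17],[0.008,-0.0418,0.17],[0.008,-0.0418,0.17]],"spin":[0.2,0.2,0.2,0.2,0.2,0.2,0.2,0.2]}' 2>&1
python3 go.py .4672 .1445 .008 18.4
```

```text
clock: 32.7
ee_pos: [0.4689, 0.1419, 0.0823]
tcp_rot: [-180.0, -0.1, 18.1]
contact_force: [-0.2, 0.3, 1.1]
width: 0.0599
gripper_force: 0.0
now [0.4689 0.1419 0.0823] [-1.80e+02 -1.00e-01  1.81e+01] w 0.0599 delta mm [-0.9 -2.9 74.3] spin -0.3 J [ 40.  12. -34.   0. -44.  68.] t 32.7
```

```bash
python3 -m jog '{"fingers":[0.4,0.4,0.4,-1,-1,-1,-1,-1],"delta_pos":[[-0.001,-0.002,0.03],[-0.001,-0.002,0.06],[-0.001,-0.002,0.074],[-0.001,-0.002,0.074],[-0.001,-0.002,0.074],[-0.001,-0.002,0.074],[-0.001,-0.002,0.074],[-0.001,-0.002,0.074]],"spin":[-0.3,-0.3,-0.3,-0.3,-0.3,-0.3,-0.3,-0.3]}' 40 2>&1
python3 - <<'E'
from h import *
I,D=eyes.grab_frame("side"); J,E=eyes.grab_frame("top")
a=cv2.resize(I[165:255,230:330],(400,360),interpolation=cv2.INTER_CUBIC);b=cv2.resize(J[180:270,200:300],(400,360),interpolation=cv2.INTER_CUBIC)
cv2.imwrite("pics/g7.png",np.hstack([a,b]))
W=world("side",D);z=W[...,2]; m=(z>.020)&(z<.033)&(np.hypot(W[...,0]-.56,W[...,1]-.2744)<.065); P=W[m][:,:2].astype(np.float32)
print("case side",m.sum(),cv2.minAreaRect(P),P.mean(0))
# per-camera section fit in case frame
a=np.radians(15.5);ex=np.array([np.cos(a),np.sin(a)]);ey=np.array([-ex[1],ex[0]])
for n,DD in(("side",D),("top",E)):
    W=world(n,DD);m=(W[...,2]>.0225)&(W[...,2]<.031); q=W[...,:2]-[.56,.2744]; X=q@ex;Y=q@ey; m&=(abs(X)<.06)&(abs(Y)<.028)
    print(n,m.sum(),"X",np.percentile(X[m],[1,99]).round(4),end=" Ymid ")
    for c in np.arange(-.036,.04,.012):
        s=m&(abs(X-c)<.006)
        if s.sum()>5: print(np.round([c,Y[s].min(),Y[s].max()],4),end=" ")
    print()
E
```

```text
clock: 33.7
ee_pos: [0.4672, 0.1432, 0.008]
tcp_rot: [-180.0, -0.1, 18.4]
contact_force: [-1.5, 0.3, 6.8]
width: 0.0292
gripper_force: 41.0
case side 258 ((0.5619733333587646, 0.2708592712879181), (0.09803453832864761, 0.04159608110785484), 15.599466323852539) [0.56258506 0.26938012]
side 232 X [-0.0457  0.0487] Ymid [-0.036  -0.0247  0.0162] [-0.024  -0.0206  0.0147] [-0.012  -0.0235  0.0164] [ 0.     -0.021   0.0163] [ 0.012  -0.0247  0.0169] [ 0.024  -0.0223  0.0138] [ 0.036  -0.023   0.0162] 
top 160 X [-0.0305  0.0464] Ymid [-0.024  -0.0144  0.018 ] [-0.012  -0.0162  0.018 ] [ 0.     -0.0191  0.0174] [ 0.012  -0.0183  0.0171] [ 0.024  -0.0188  0.0177] [ 0.036  -0.0178  0.0173]
```

View pics/g7.png

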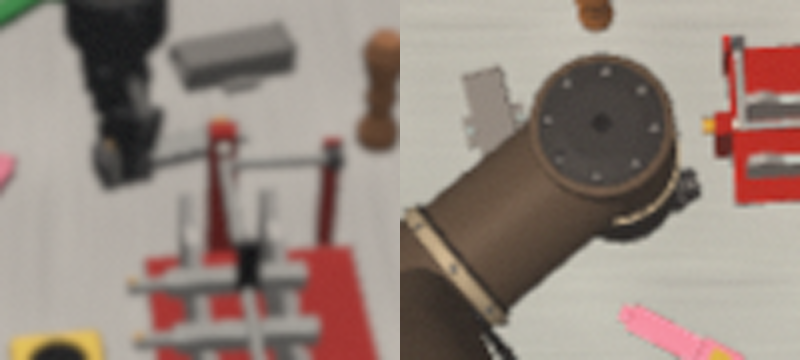

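The crops show the fingers on the gauge's head with the blade free at side-crop (180,155), and the case clear at side-crop (232,55). I'll pull back first so the blade passes the case's corner, then go across.

```bash
python3 -m jog '{"fingers":[-1,-1,-1,-1,-1,-1,-1,-1],"delta_pos":[[-0.02,0,-0.001],[-0.045,0,-0.001],[-0.065,0,-0.001],[-0.065,-0.025,-0.001],[-0.062,-0.055,-0.001],[-0.05,-0.085,-0.001],[-0.035,-0.1027,-0.001],[-0.0274,-0.1027,-0.001]],"spin":[0,0,0,0,1,2,2.9,2.9]}' 40 2>&1
python3 go.py .4088 .2320 .008 15.5
python3 - <<'E'
from h import *
I,D=eyes.grab_frame("side"); J,E=eyes.grab_frame("top")
a=cv2.resize(I[165:255,220:320],(400,360),interpolation=cv2.INTER_CUBIC);b=cv2.resize(J[180:270,180:280],(400,360),interpolation=cv2.INTER_CUBIC)
cv2.imwrite("pics/g8.png",np.hstack([a,b]))
an=np.radians(15.5);ex=np.array([np.cos(an),np.sin(an)]);ey=np.array([-ex[1],ex[0]])
W=world("side",D); q=W[...,:2]-[.561,.2742]; X=q@ex;Y=q@ey;z=W[...,2]
for nm,lo,hi,zl,zh in(("case",-.04,.04,.0245,.031),("blade",-.12,-.07,.0175,.026)):
    m=(z>zl)&(z<zh)&(X>lo)&(X<hi)&(abs(Y)<.03); print(nm,m.sum())
    for c in np.arange(lo+.01,hi,.01):
        s=m&(abs(X-c)<.005)
        if s.sum()>3: print(np.round([c,Y[s].min(),Y[s].max(),Y[s].mean(),z[s].mean()],4))
E
```

```text
clock: 34.8
ee_pos: [0.4087, 0.2331, 0.0081]
tcp_rot: [-180.0, -0.0, 15.6]
contact_force: [-0.8, -0.4, -3.4]
width: 0.0291
gripper_force: 40.1
now [0.4087 0.2331 0.0081] [-180.    -0.    15.6] w 0.0291 delta mm [-0.2  1.   0.1] spin 0.1 J [ 54.  17. -40.   0. -32.  52.] t 34.8
case 180
[-0.03   -0.0223  0.0197 -0.0029  0.0274]
[-0.02   -0.0226  0.0154 -0.0057  0.0279]
[-0.01   -0.0218  0.0175 -0.0015  0.0276]
[ 0.     -0.0216  0.0105 -0.0047  0.0282]
[ 0.01   -0.0214  0.0164 -0.0039  0.0278]
[ 0.02   -0.0219  0.0144 -0.0012  0.0275]
[ 0.03   -0.021   0.0185 -0.0049  0.0278]
[ 0.04   -0.022   0.0138 -0.0037  0.0274]
blade 80
[-0.11   -0.0123  0.0162  0.0011  0.02  ]
[-0.1    -0.0111  0.0122  0.0006  0.0208]
[-0.09   -0.0133  0.0132 -0.001   0.0209]
[-0.08   -0.0119  0.013  -0.0004  0.0217]
```

View pics/g8.png

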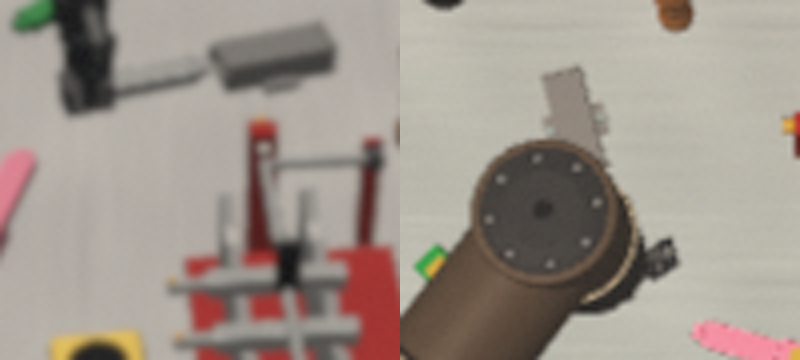

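The side crop shows the blade tip at (205,68) lined up just before the case mouth at (215,65), and the case lies about 2 mm to the -y side. Correcting that and sliding in gently.

```bash
python3 -m jog '{"fingers":[-1,-1,-1,-1,-1,-1,-1,-1],"delta_pos":[[0,0.0018,0],[0.006,0.0018,0],[0.012,0.0018,0],[0.018,0.0018,0],[0.024,0.0018,0],[0.03,0.0018,0],[0.036,0.0018,0],[0.036,0.0018,0]],"spin":[0,0,0,0,0,0,0,0]}' 40 2>&1
python3 go.py .4984 .2568 .008 15.5
```

```text
clock: 35.9
ee_pos: [0.4444, 0.2402, 0.008]
tcp_rot: [-180.0, -0.1, 15.5]
contact_force: [1.5, -0.4, -1.6]
width: 0.0292
gripper_force: 40.4
now [0.4444 0.2402 0.008 ] [-1.80e+02 -1.00e-01  1.55e+01] w 0.0292 delta mm [56.4 -1.6  0.1] spin 0.0 J [ 51.  20. -36.   0. -34.  55.] t 35.9
```

No side force, so the blade's tip is in. Sliding on.

```bash
python3 -m jog '{"fingers":[-1,-1,-1,-1,-1,-1,-1,-1],"delta_pos":[[0.007,0,0],[0.014,0,0],[0.021,0,0],[0.028,0,0],[0.035,0,0],[0.042,0,0],[0.048,0,0],[0.048,0,0]],"spin":[0,0,0,0,0,0,0,0]}' 40 2>&1
python3 go.py .4984 .2568 .008 15.5
```

```text
clock: 36.9
ee_pos: [0.4908, 0.2529, 0.008]
tcp_rot: [-180.0, -0.1, 15.5]
contact_force: [1.0, -0.3, -1.0]
width: 0.029
gripper_force: 40.4
now [0.4908 0.2529 0.008 ] [-1.80e+02 -1.00e-01  1.55e+01] w 0.029 delta mm [ 8.3 -1.7  0. ] spin 0.0 J [ 48.  23. -30.   0. -37.  58.] t 36.9
```

```bash
python3 -m jog '{"fingers":[-1,-1,-1,-1,-1,-1,-1,-1],"delta_pos":[[0.002,0,0],[0.004,0,0],[0.006,0,0],[0.007,0,0],[0.008,0,0],[0.009,0,0],[0.009,0,0],[0.009,0,0]],"spin":[0,0,0,0,0,0,0,0]}' 40 2>&1
python3 go.py .4984 .2568 .008 15.5
```

```text
clock: 37.9
ee_pos: [0.496, 0.2539, 0.008]
tcp_rot: [180.0, 0.2, 15.5]
contact_force: [-15.8, 1.5, 12.2]
width: 0.0288
gripper_force: 42.1
now [0.496  0.2539 0.008 ] [180.    0.2  15.5] w 0.0288 delta mm [ 3.1 -2.1 -0. ] spin -0.0 J [ 47.  24. -29.  -0. -38.  58.] t 37.9
```

```bash
python3 -m jog '{"fingers":[0.2,0.2,0.2,0.2,0.2,0.2,0.2,0.2],"delta_pos":[[-0.003,0,0],[-0.003,0,0],[-0.003,0,0],[-0.003,0,0],[-0.003,0,-0.04],[-0.003,0,-0.09],[-0.003,0,-0.14],[-0.003,0,-0.19]],"spin":[0,0,0,0,0,0,0,0]}' 40 2>&1
python3 -m jog '{"fingers":[0,0,0,0,0,0,0,0],"delta_pos":[[-0.03,0.06,-0.02],[-0.03,0.12,-0.04],[-0.03,0.18,-0.04],[-0.03,0.24,-0.04],[-0.03,0.3,-0.04],[-0.03,0.36,-0.04],[-0.03,0.42,-0.04],[-0.03,0.48,-0.04]],"spin":[0,0,0,0,0,0,0,0]}' 2>&1
python3 chk.py 9 2>/dev/null
python3 - <<'E'
from h import *
a=np.radians(15.5);ex=np.array([np.cos(a),np.sin(a)]);ey=np.array([-ex[1],ex[0]])
for n in("side","top"):
    W=world(n,np.load(f"{n}9.npy")); I=cv2.imread(f"pics/{n}9.png"); H=cv2.cvtColor(I,cv2.COLOR_BGR2HSV)
    q=W[...,:2]-[.561,.2742]; X=q@ex;Y=q@ey; m=(W[...,2]>.012)&(W[...,2]<.034)&(abs(Y)<.03)&(X>-.11)&(X<.06)
    print(n,m.sum(),np.percentile(X[m],[0.5,99.5]).round(4)); b=m&(H[...,1]>110); print(" brass",b.sum(),np.round([X[b].mean(),Y[b].mean()],4))
    m=(abs(W[...,0]-.5432)<.012)&(abs(W[...,1]+.03)<.2)&(W[...,2]>.09)&(W[...,2]<.115); print(" crossbar",np.round(np.percentile(W[m][:,2],[50,90]),4))
I=cv2.imread("pics/side9.png");J=cv2.imread("pics/top9.png")
A=cv2.resize(I[160:300,200:330],(390,420),interpolation=cv2.INTER_CUBIC);B=cv2.resize(J[180:270,190:280],(400,420),interpolation=cv2.INTER_CUBIC); cv2.imwrite("pics/g9.png",np.hstack([A,B]))
E
```

```text
clock: 38.9
ee_pos: [0.4955, 0.2538, 0.1998]
tcp_rot: [-180.0, -0.0, 15.5]
contact_force: [0.8, 1.1, -1.1]
width: 0.0513
gripper_force: 0.0
clock: 39.9
ee_pos: [0.5953, -0.2187, 0.238]
tcp_rot: [180.0, -0.0, 15.5]
contact_force: [1.4, 1.6, 0.2]
width: 0.0426
gripper_force: 0.0
top -0.075 empty 0 0
top -0.025 empty 0 0
top 0.025 empty 0 0
top 0.075 empty 4 2
top keeper up 0 [nan nan]
side -0.075 X [-0.072  0.043] z 0.0892 Y front/mid/back [-0.0778 -0.0776 -0.0779]
side -0.025 X [-0.071  0.042] z 0.0895 Y front/mid/back [-0.0278 -0.0278 -0.0276]
side 0.025 X [-0.072  0.043] z 0.0889 Y front/mid/back [0.0211 0.0204 0.0218]
side 0.075 empty 9 1
side keeper up 0 [nan nan]
side 445 [-0.0865  0.0479]
 brass 18 [-0.0674 -0.0034]
 crossbar [0.1018 0.1095]
top 346 [-0.0882  0.0461]
 brass 30 [-0.0667 -0.0021]
 crossbar [0.1019 0.1136]
```

View pics/g9.png

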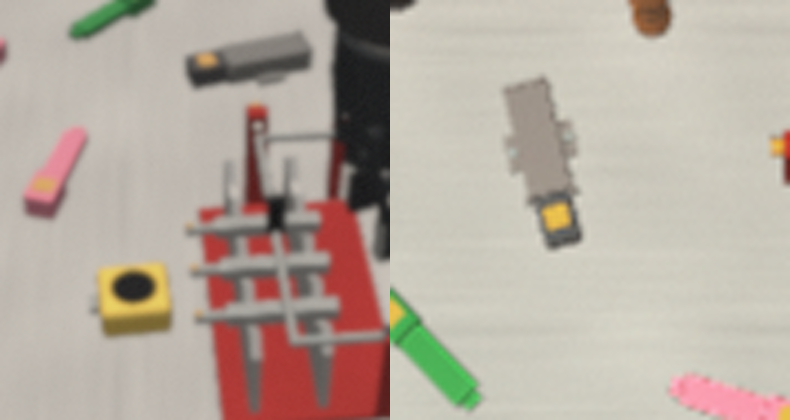

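The side and top crops show the gauge home in its case (head against the mouth, side-crop (222,65), total length 134 mm against 130 mm nominal plus blur). The keeper is flat over the three bars. Everything checks out, so I'm handing in.

```bash
python3 -m jog '{"fingers":[0,0,0,0,0,0,0,0],"delta_pos":[[0,0,0],[0,0,0],[0,0,0],[0,0,0],[0,0,0],[0,0,0],[0,0,0],[0,0,0]],"spin":[0,0,0,0,0,0,0,0]}' | head -2; python3 -c "
from plant import ctrl; print(ctrl.sign_off())"
```

```text
clock: 41.0
ee_pos: [0.595, -0.2166, 0.238]
the job is handed in; nothing more can be done
None
```

I handed the job in at 41 s. My last camera checks showed all three bars in their own notches with noses to the front, the keeper snapped shut and the gauge home in its case; no verdict came back.

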